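# Post a returned pill box through the sprung flap of the counter drop box

## Robot

A 6-joint arm with a two-finger parallel gripper is mounted at the origin on a cart in front of the work surface, level with it; the furniture and walls round the work are solid. World frame = base frame: x ahead of the robot, y to its left, z up, the work surface at z = 0. Lengths are in m, angles in rad, forces in N, time in s.
With the tool pointing down it reaches from about 0.425 to 0.95 m from the base axis. Payload 3.5 kg.
Tool frame: the origin (TCP) lies between the finger pads; the fingertips stand 22 mm ahead of it and the grasp point (between the pads) lies 3 mm ahead of it (ctrl.nose_length is the z of the fingertips in the tool frame, in m); z points along the fingers, y is the line along which they close (so a half turn about z gives the same grasp; the last joint's range is limited). The gripper opens to 85 mm and grips with 20 to 120 N. Pads are 22 mm wide; open, the fingers measure 114 mm over their backs; the gripper's body (76 mm by 85 mm) begins 54 mm behind the grasp point. The pads swing forward as they close: fully open they stand 13 mm farther back than shut.
Start: joints at [-1.336, 0.286, 1.577, -0, 1.279, -0.15], TCP at [0.253, -0.626, 0.253] pointing down, gripper open.
Joint ranges: [-2.77, 2.77], [-0.9, 2.22], [0.21, 2.48], [-1.53, 4.67], [0.24, 2.81], [-2.84, 2.84]. Speed limits (rad/s): [2.79, 2.79, 3.14, 3.14, 3.14, 3.14].

## Interface

Orientations are given as a unit quaternion [x, y, z, w].
In Python, from plant import ctrl gives the robot as it stands. The module is installed in compiled form; this text tells all that it offers.
- The arm moves only by the tool send_rows, never from a script. Its argument "rows" is text: rows parted by semicolons, each of 7 numbers parted by spaces: the turn, a rotation vector about the tool's x, y, z in shares of 2 pi rad (1.0 is 2 pi rad), then the shift along the tool's x, y, z in normalised numbers (1 is 600 mm), then the opening, from -1 (shut) to 1 (fully open). A call has 1 to 8 rows; each row is the pose to reach, as a shift and turn from the pose commanded when the call began, along the tool's axes at that moment; what a row does not reach only later rows make up. A row lasts 1/8 s, in which the tool goes at most 62.5 mm and 10.7 degrees, less where a joint would pass 70% of its speed; a pose out of reach is approached as far as the arm can. No shift or turn number may pass 1 either way. A call with a gripper value outside its range is refused whole. The fingers move at their own pace and stop on an object; "grip_force" is the grip in N (left out, the last holds). Time passes only in rows, so rows that repeat a pose let the fingers close. It gives the time, the measured TCP pose, the force, the opening and the grip force at its end, in the units of the state.
- ctrl.get_state(): the state, without advancing time (a new reading comes with each control period).
- ctrl.read_camera(name): name is "scene" or "top" or "wrist"; returns a dict with "color" (400x640x3 uint8, red, green, blue), "fx", "fy", "cx", "cy" (pixels), "D" ([k1, k2, p1, p2, k3] as OpenCV has them; the pictures are not rectified), "extrinsics" (4x4, takes a point from world to camera coordinates). Camera axes: x right, y down, z forward; pixel columns grow to the right and rows downward; lengths in m; the calibration is good to about 2 mm. A picture is of the moment at which its call begins. There is no depth.
- ctrl.sign_off(): hands the job in; it is judged then, once.
Trained networks look in a picture, given as the dict that the camera call returned (one of the last four; its "shot" number tells which), for a name from the list of things; names that differ only in an ending like _2 or _b are one class to them, and where a whole thing is asked for, a point or a joint stands for the part that bears it (a point fixed in the world has none). Each returns a list of dicts, best first, with "p" (0 to 1); they miss things now and then, are a little off and sometimes report something else, mostly with a low value. They report only what shows in the picture. A call takes as long as a camera call. They do not tell look-alikes from the thing itself.
- ctrl.look_for(picture, target): "position" ([x, y, z] in m, in the coordinates of the camera as it stood for that picture, good to about 4 mm: the middle of the surface that is visible of it).
The state is a dict: "time": time; "qpos": joint angles; "dq": joint speeds; "joint_efforts": joint torques, N m; "eef_pos": TCP position; "tcp_rot": TCP orientation; "contact_force": force on the tool from outside, world axes, zero at the start; "wrist_torque": the same for the moment, N m; "opening": opening from 0.0 (shut) to 1.0 (fully open); "finger_force": force on a finger pad.
Only numpy, scipy, OpenCV 4.12 (cv2) and the standard library are available. Lean on these libraries where they do the work, as an engineer would, in place of code of your own. Each camera call takes 0.05 s, during which the arm holds its last target. There are 200 camera calls.

## Task

A returned shell-shaped pill box has been left on the front ledge of the shop's grey counter drop box. Push the drop box's spring flap open with one finger and, while that finger keeps it open, push the pill box along the ledge with the other finger until it drops inside; then draw clear so that the flap swings fully shut. Push gently with the fingers only, without squeezing or lifting the pill box, and leave the shakers, the egg cup and the larger shell box where they stand.

Things in the scene. Friction and masses are not known exactly. Their poses are not given: they have to be found in the camera images.
- drop_box: Grey sheet-metal drop box fixed to the counter, 260 mm long (x), 108 mm wide (y); origin on the counter under it, -x end towards the robot, z up. In its frame: x -140 to -10 mm is an open-ended ledge with dark mat, surface 100 mm above the counter, side lips 8 mm high; behind it a hood 142 mm high whose mouth is shut by a steel flap. Lips and hood cheeks stand at y = +-50 to +-54 mm.
- drop_flap (a joint): Angle of the steel flap, rad: 0 shut, stop at 1.12. Plate 94 mm wide, 3 mm thick, 95 mm from hinge to free edge, hinged at its far upper edge; shut, it slopes 23 degrees down to the ledge's end. Pushed from above or the front it swings down and in. A spring shuts it: 0.2 to 0.3 N m, 2 to 7 N at a fingertip; the pill box's weight does not open it.
- flap_hinge (a point): Middle of the flap's hinge axis: x 78, y 0, z 138 mm in the drop box's frame; the axis runs along the box's y. Its knuckles and cheeks reach 142 mm above the counter; behind it, x 84 to 120 mm, is a fixed top at 138 mm.
- ledge_end (a point): Middle of the inner end of the ledge, on its surface: x -10, y 0, z 100 mm in the drop box's frame. Right behind it is the open well that the flap covers; the box is hollow, under the ledge too, with a felt floor 13 mm above the counter.
- flap_edge (a point): Middle of the flap's free edge, on its upper face; moves with the flap.
- pill_box: The returned pill box: metal, shell-shaped, shut, nearly round, 51 x 48 mm and 22 mm high, widest at 11 mm height, flat foot 33 mm across, about 0.12 kg; origin at the centre of its underside. It lies flat on the ledge and slides. Its centre is 50 to 100 mm before the end of the ledge.
- large_pill_box: Bystander: larger shell box of the same kind, 63 x 60 x 27 mm, on the counter; origin at the centre of its underside.
- salt_shaker: Bystander: light salt shaker, 39 mm across, 70 mm high; origin at the centre of its underside.
- pepper_shaker: Bystander: black pepper shaker, 39 mm across, 70 mm high; origin at the centre of its underside.
- egg_cup: Bystander: steel egg cup, 43 mm across, 40 mm high; origin at the centre of its underside.
Not all that is in view belongs to the job. What is shaped like the pill_box but purple or turquoise is not meant.

How it is judged:
On the way, in this order (a step that is already met when the one before it is completed fails the run):
1. a finger holds the flap open while the other finger pushes the pill box along the ledge (value of joint drop_flap above 0.08 rad and contact force between the fingers and drop_flap above 0.3 N and contact force between the fingers and pill_box above 0.05 N and z of pill_box in the frame of drop_box above 0.075 m), for 0.03 s.
2. the pill box has dropped into the drop box (z of pill_box in the frame of drop_box between 0 and 0.07 m and x of pill_box in the frame of drop_box between -0.14 and 0.12 m and y of pill_box in the frame of drop_box between -0.052 and 0.052 m), for 0.1 s.
At the end, for the whole second after the job is handed in: The pill box lies at rest inside the drop box (its origin below 70 mm above the box's underside and within its walls), the flap is shut (within 0.05 rad), and the bystanders stand within 20 mm of where they were (all of step 2 and value of joint drop_flap below 0.05 rad and linear speed of pill_box below 0.02 m/s and distance of each of salt_shaker, pepper_shaker, egg_cup, large_pill_box from where it was at the start of the episode below 0.02 m); the robot touches nothing.
It fails at once if the pill box is lifted more than 20 mm off the ledge (z of pill_box in the frame of drop_box above 0.12 m).
It fails at once if the fingers squeeze or jam the pill box (more than 8 N) (contact force between the fingers and pill_box above 8 N).
It fails at once if a shaker, the egg cup or the larger shell box is moved more than 20 mm (distance of any of salt_shaker, pepper_shaker, egg_cup, large_pill_box from where it was at the start of the episode above 0.02 m).
It also fails if it takes over 35 s, if anything falls off the work surface, if the arm or the gripper's body presses on something with over 40 N, if the wrist force passes 120 N, or if a joint passes its speed limit or range.

## Working session

There is one attempt and no reset: what is moved stays moved. The work goes in short steps, Python scripts to look and compute and a tool call to move; the robot and the scene stay as the last step left them, time stands still between calls to the robot, and variables do not carry over. Pictures are saved under pics/ and viewed, at most 11 in all, crops included, and the job is handed in when it is done.

Besides the shell and the picture viewer there is one more tool, called after "Emit:" as a command line: name --argument value ..., lists and objects as JSON in quotes. send_rows: Moves the arm, as the interface text tells. Its arguments: {"type":"object","properties":{"rows":{"type":"string"},"grip_force":{"type":"number"}},"required":["rows"]}

```bash
mkdir -p pics
cat > h.py <<'E'
from plant import ctrl
import numpy as np, cv2
from scipy.spatial.transform import Rotation as R
def w(p,pic):
    E=np.array(pic["extrinsics"]); return E[:3,:3].T@(np.array(p)-E[:3,3])
def look(pic,names):
    for n in names:
        for d in ctrl.look_for(pic,n)[:3]:
            print(n,round(d["p"],2),np.round(w(d["position"],pic),3))
def ray(pic,u,v,z):
    K=np.array([[pic["fx"],0,pic["cx"]],[0,pic["fy"],pic["cy"]],[0,0,1]])
    q=cv2.undistortPoints(np.array([[[u,v]]],float),K,np.array(pic["D"])).ravel()
    E=np.array(pic["extrinsics"]);c=-E[:3,:3].T@E[:3,3];d=E[:3,:3].T@np.array([q[0],q[1],1])
    return c+d*(z-c[2])/d[2]
def save(pic,n): cv2.imwrite(f"pics/{n}.png",cv2.cvtColor(pic["color"],cv2.COLOR_RGB2BGR))
E
python3 - <<'E'
from h import *
s=ctrl.get_state();print(s, ctrl.nose_length)
N=["drop_box","drop_flap","pill_box","large_pill_box","salt_shaker","pepper_shaker","egg_cup"]
for c in ["scene","top"]:
    p=ctrl.read_camera(c);save(p,c+"0");print(c,np.round(p["extrinsics"],3).tolist());look(p,N)
E
```

```text
{'time': 0.0, 'qpos': array([-1.33597503e+00,  2.87180929e-01,  1.57819791e+00,  2.71905935e-06,
        1.27857622e+00, -1.49993121e-01]), 'dq': array([-6.21429967e-05,  2.01812968e-03,  5.43146885e-05,  7.88477985e-04,
        9.38084082e-04, -3.62251556e-04]), 'joint_efforts': array([-6.57306718e-04, -4.05988455e+01, -2.92622870e+01, -2.47232911e-04,
        5.79503132e-03, -2.84222054e-06]), 'eef_pos': array([ 0.25327536, -0.62502415,  0.25192561]), 'tcp_rot': array([ 9.81546158e-01,  1.91221715e-01, -4.87842023e-05, -1.18019200e-03]), 'contact_force': array([-0.67971658,  0.25764955,  0.1258431 ]), 'wrist_torque': array([0.02895838, 0.02008881, 0.00132327]), 'finger_force': 0.0, 'opening': 1.0009555509595687} 0.022
scene [[-0.667, -0.745, -0.016, 0.38], [-0.527, 0.487, -0.696, 0.294], [0.526, -0.456, -0.718, 1.091], [0.0, 0.0, 0.0, 1.0]]
drop_box 0.7 [ 0.534 -0.079  0.098]
drop_flap 0.58 [ 0.581 -0.095  0.121]
pill_box 0.75 [ 0.468 -0.122  0.117]
pill_box 0.72 [ 0.349 -0.051  0.016]
pill_box 0.54 [ 0.459 -0.244  0.014]
salt_shaker 0.76 [0.485 0.221 0.038]
salt_shaker 0.26 [ 0.532 -0.076  0.101]
pepper_shaker 0.57 [0.372 0.218 0.04 ]
egg_cup 0.71 [0.531 0.332 0.029]
egg_cup 0.4 [ 0.532 -0.075  0.099]
top [[-0.012, -1.0, -0.029, 0.08], [-0.984, 0.017, -0.179, 0.503], [0.18, 0.026, -0.983, 1.201], [0.0, 0.0, 0.0, 1.0]]
drop_box 0.8 [ 0.549 -0.098  0.104]
drop_flap 0.83 [ 0.589 -0.103  0.122]
pill_box 0.7 [ 0.345 -0.066  0.018]
pill_box 0.61 [ 0.469 -0.242  0.014]
pill_box 0.55 [ 0.475 -0.129  0.117]
large_pill_box 0.75 [ 0.33  -0.221  0.022]
large_pill_box 0.36 [0.387 0.209 0.048]
salt_shaker 0.53 [0.486 0.21  0.044]
pepper_shaker 0.47 [0.386 0.211 0.045]
egg_cup 0.48 [0.531 0.322 0.027]
egg_cup 0.15 [0.383 0.206 0.044]
```

View pics/scene0.png

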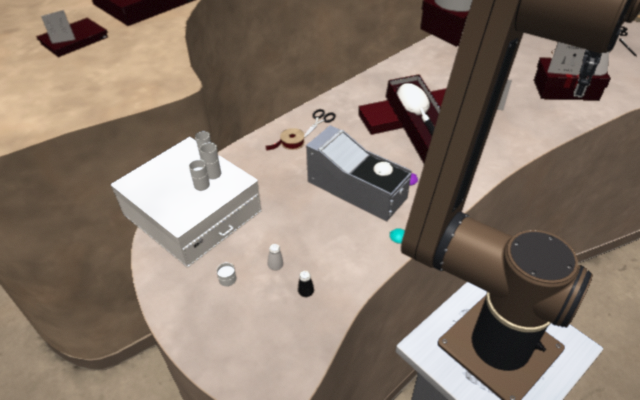

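View pics/top0.png

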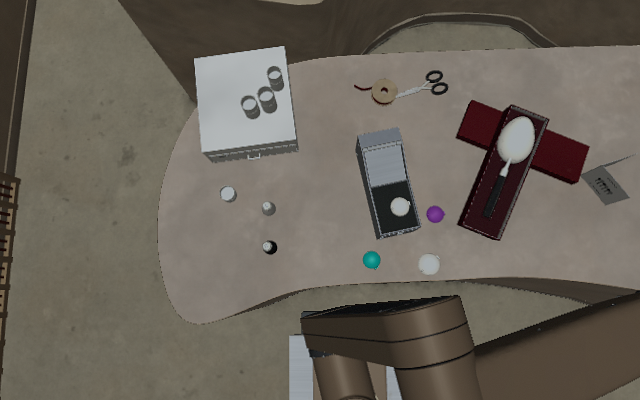

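The scene view shows the grey box with the white pill box at (383,169) on the ledge. In the top view the box runs from (398,233) to (379,130), the pill box is at (400,206), and the look-alikes are turquoise (372,260) and purple (435,214). I'll enlarge the crop to get the corners.

Run:
```python
from h import *
p=ctrl.read_camera("top")
c=cv2.cvtColor(p["color"],cv2.COLOR_RGB2BGR)[120:245,345:435]
cv2.imwrite("pics/crop.png",cv2.resize(c,None,fx=4.7,fy=4.7,interpolation=cv2.INTER_CUBIC))
```

```text
(no output)
```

View pics/crop.png

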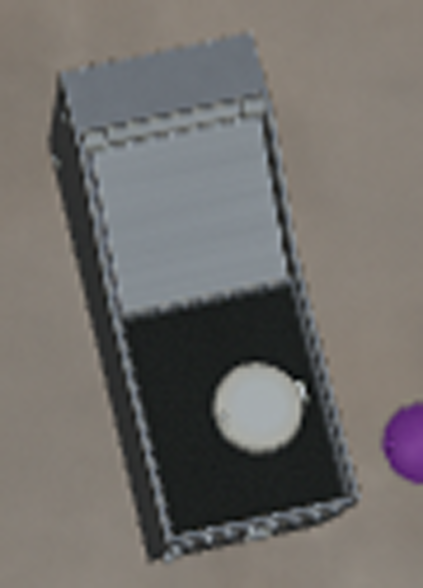

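Run:
```python
from h import *
from scipy.optimize import least_squares
p=ctrl.read_camera("top")
K=np.array([[p["fx"],0,p["cx"]],[0,p["fy"],p["cy"]],[0,0,1]]);E=np.array(p["extrinsics"])
F=[((165,548),(-140,54,106)),((354,497),(-140,-54,106)),((60,75),(120,54,138)),((252,35),(120,-54,138)),((130,316),(-10,47,101)),((290,284),(-10,-47,101)),((92,145),(78,50,141)),((267,110),(78,-50,141))]
px=np.array([f[0] for f in F])/4.7-0.4+[345,120];q=np.array([f[1] for f in F])/1e3
def T(a,q): return R.from_euler("z",a[2]).apply(q)+[a[0],a[1],0]
f=lambda a:(cv2.projectPoints(T(a,q),cv2.Rodrigues(E[:3,:3])[0],E[:3,3],K,np.array(p["D"]))[0][:,0]-px).ravel()
r=least_squares(f,[.53,-.09,.17]);a=r.x;print(a,np.degrees(a[2]),np.round(f(a),1).reshape(-1,2).tolist())
u=np.array([258,407])/4.7-0.4+[345,120]
pb=ray(p,*u,0.113);print("pill",pb,R.from_euler("z",-a[2]).apply(pb-[a[0],a[1],0]))
```

```text
[ 0.54758189 -0.10820811  0.19472731] 11.15705283964187 [[0.1, -0.1], [1.5, 1.9], [0.4, -0.0], [0.7, -0.1], [-1.5, -0.2], [-0.1, -0.9], [-1.1, -0.1], [0.1, -0.7]]
pill [ 0.47425692 -0.1341088   0.113     ] [-0.07695092 -0.01122287  0.113     ]
```

The box sits at about (0.548, -0.108) with yaw 11°. In its frame the pill box is at (-77, -11) mm. I'll go above it with tool y along the box's x axis.

Careful with the scale: shifts go in shares of 600 mm and turns go in shares of 2 pi rad. That gives: 313 mm is 0.5217, -298 mm is -0.4967, -64 degrees is -0.1778.

Emit:
send_rows --rows "0 0 -0.0222 0.065 -0.0617 0 0.65; 0 0 -0.0444 0.13 -0.1233 0 0.65; 0 0 -0.0667 0.195 -0.185 0 0.65; 0 0 -0.0889 0.26 -0.2483 0 0.65; 0 0 -0.1111 0.325 -0.31 0 0.65; 0 0 -0.1333 0.3917 -0.3717 0 0.65; 0 0 -0.1556 0.4567 -0.4333 0 0.65; 0 0 -0.1778 0.5217 -0.4967 0 0.65"

```text
time: 1.9
eef_pos: [0.4322, -0.2303, 0.2537]
tcp_rot: [0.73, 0.684, 0.0, 0.001]
contact_force: [0.7, -0.4, 0.2]
opening: 0.824
finger_force: 0.0
```

```bash
cat >> h.py <<'E'
A=np.array([0.5476,-0.1082,0.1947])
def tgt(bx,by,z):
    s=ctrl.get_state();Rt=R.from_quat(s["tcp_rot"]);Rb=R.from_euler("z",A[2])
    D=np.column_stack([Rb.apply([0,-1,0]),Rb.apply([1,0,0]),[0,0,-1]])
    t=Rb.apply([bx,by,0])+[A[0],A[1],z]
    print("t",s["time"],"open",s["opening"],"F",np.round(s["contact_force"],2),"box xyz",np.round(1e3*(Rb.inv().apply(s["eef_pos"]-[A[0],A[1],0])),1))
    print("turn",np.round((Rt.inv()*R.from_matrix(D)).as_rotvec(degrees=True),2),"shift",np.round(1e3*Rt.inv().apply(t-s["eef_pos"]),1))
E
python3 -c "
from h import *
tgt(-.075,-.011,.25)"
```

```text
t 1.9 open 0.8240255318303711 F [ 0.71 -0.44  0.17] box xyz [-136.9  -97.5  253.7]Traceback (most recent call last):
  File "<string>", line 3, in <module>
    tgt(-.075,-.011,.25)
    ~~~^^^^^^^^^^^^^^^^^
  File "h.py", line 22, in tgt
    print("turn",np.round((Rt.inv()*R.from_matrix(D)).as_rotvec(degrees=True),2),"shift",np.round(1e3*Rt.inv().apply(t-s["eef_pos"]),1))
                                    ~~~~~~~~~~~~~^^^
  File "scipy/spatial/transform/_rotation.pyx", line 1143, in scipy.spatial.transform._rotation.Rotation.from_matrix
ValueError: Non-positive determinant (left-handed or null coordinate frame) in rotation matrix 0: [[ 0.19347221  0.98110576  0.        ]
 [-0.98110576  0.19347221  0.        ]
 [ 0.          0.         -1.        ]].
```

```bash
sed -i 's/\[0,-1,0\]/[0,1,0]/' h.py; python3 -c "
from h import *
tgt(-.075,-.011,.22)"
```

```text
t 1.9 open 0.8240255318303711 F [ 0.71 -0.44  0.17] box xyz [-136.9  -97.5  253.7]
turn [  0.05   0.04 -14.86] shift [99.5 37.6 33.7]
```

In the tool's units: 99 mm is 0.165, 50 mm is 0.0833, -14.9 degrees is -0.0414.

Emit:
send_rows --rows "0 0 -0.0206 0.0833 0.0317 0.0167 0.65; 0 0 -0.0414 0.165 0.0617 0.0333 0.65; 0 0 -0.0414 0.165 0.0617 0.0567 0.65; 0 0 -0.0414 0.165 0.0617 0.0567 0.65"

```text
time: 2.4
eef_pos: [0.4746, -0.1355, 0.218]
tcp_rot: [0.636, 0.771, -0.001, -0.001]
contact_force: [-0.1, -0.6, -0.3]
opening: 0.822
finger_force: 0.0
```

Run:
```python
from h import *
tgt(-.075,-.011,.125)
p=ctrl.read_camera("wrist");save(p,"wr1");look(p,["pill_box","drop_flap","drop_box"])
p2=ctrl.read_camera("scene");c=cv2.cvtColor(p2["color"],cv2.COLOR_RGB2BGR)[80:240,270:450]
cv2.imwrite("pics/sc1.png",cv2.resize(c,None,fx=3.5,fy=3.5,interpolation=cv2.INTER_CUBIC))
```

```text
t 2.4 open 0.8217584750992625 F [-0.09 -0.57 -0.27] box xyz [-76.9 -12.7 218. ]
turn [-0.14 -0.07 -0.21] shift [ 1.5  2.2 93. ]
pill_box 0.84 [ 0.476 -0.127  0.117]
pill_box 0.71 [ 0.471 -0.239  0.019]
pill_box 0.65 [ 0.352 -0.062  0.017]
drop_flap 0.7 [ 0.589 -0.09   0.122]
```

View pics/wr1.png

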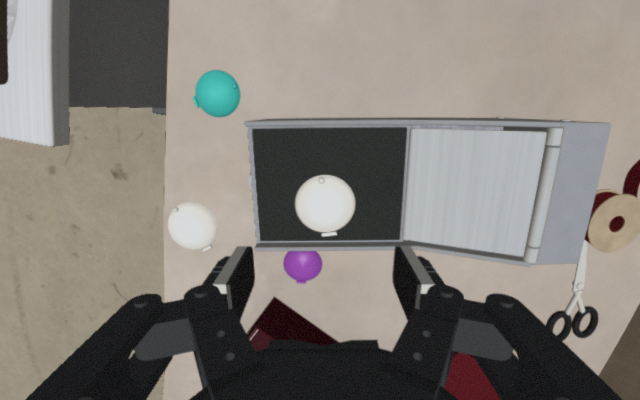

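View pics/sc1.png

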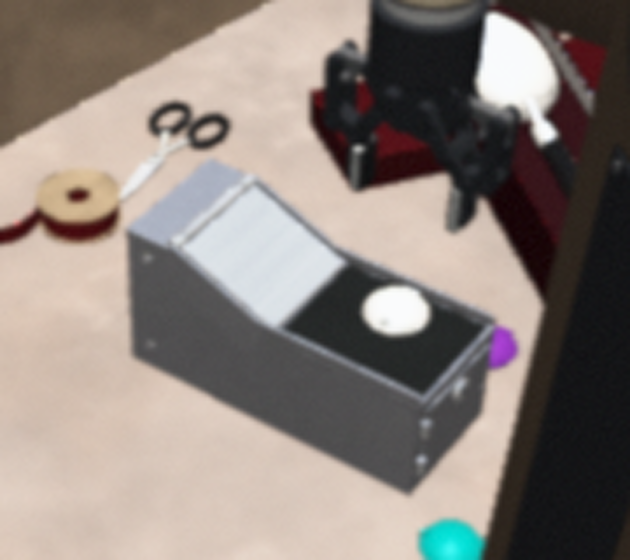

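The wrist view shows the pill box at (325,204), the ledge's front corners at (250,124) and (258,246), and the fingertips at about (253,248) and (396,248). I'll refit the box from this view and check the tip length.

Run:
```python
from h import *
from scipy.optimize import least_squares
p=ctrl.read_camera("wrist")
K=np.array([[p["fx"],0,p["cx"]],[0,p["fy"],p["cy"]],[0,0,1]]);E=np.array(p["extrinsics"])
F=[((248,122),(-140,54,108)),((258,247),(-140,-54,108)),((608,123),(120,54,138)),((583,264),(120,-54,138)),((411,128),(-10,47,101)),((404,241),(-10,-47,101)),((562,123),(84,54,140)),((527,262),(78,-54,142))]
px=np.array([f[0] for f in F],float);q=np.array([f[1] for f in F])/1e3
T=lambda a,q: R.from_euler("z",a[2]).apply(q)+[a[0],a[1],0]
P=lambda X:cv2.projectPoints(np.array(X,float),cv2.Rodrigues(E[:3,:3])[0],E[:3,3],K,np.array(p["D"]))[0][:,0]
f=lambda a:(P(T(a,q))-px).ravel()
a=least_squares(f,A,loss="soft_l1").x;print(a,np.degrees(a[2]),np.round(f(a),1).reshape(-1,2).tolist())
pb=ray(p,325,204,0.112);print("pill",pb,R.from_euler("z",-a[2]).apply(pb-[a[0],a[1],0]))
s=ctrl.get_state();Rt=R.from_quat(s["tcp_rot"])
for z in (.009,.015,.022):
    print(z,np.round(P(Rt.apply([[11,-35,1e3*z],[11,35,1e3*z],[11,-42,1e3*z],[11,42,1e3*z]])/1e3+s["eef_pos"])).tolist())
```

```text
[ 0.55213759 -0.10887112  0.19897531] 11.40044536574337 [[-3.8, -0.3], [-3.2, 4.1], [0.2, 0.4], [-7.9, -1.7], [0.8, 0.8], [0.1, -2.3], [1.9, -0.5], [2.2, 4.5]]
pill [ 0.47667694 -0.13524511  0.112     ] [-0.079185  -0.0109377  0.112    ]
0.009 [[250.0, 246.0], [396.0, 246.0], [236.0, 246.0], [411.0, 246.0]]
0.015 [[253.0, 241.0], [394.0, 241.0], [239.0, 241.0], [408.0, 241.0]]
0.022 [[256.0, 235.0], [391.0, 235.0], [243.0, 235.0], [404.0, 235.0]]
```

```bash
sed -i 's/^A=.*/A=np.array([0.550,-0.1085,0.197])/' h.py; python3 -c "
from h import *
tgt(-.076,-.011,.125)"
```

```text
t 2.7 open 0.8273411356246407 F [-0.27 -0.26  1.72] box xyz [-78.7 -13.2 220. ]
turn [ 0.05  0.04 -0.46] shift [ 2.3  2.6 95. ]
```

In the tool's units: 95 mm is 0.1583, 85 mm is 0.1417, -0.4 degrees is -0.0011.

Emit:
send_rows --rows "0 0 -0.0011 0.0033 0.005 0.0667 0.65; 0 0 -0.0011 0.0033 0.005 0.1167 0.65; 0 0 -0.0011 0.0033 0.005 0.1417 0.65; 0 0 -0.0011 0.0033 0.005 0.1583 0.65; 0 0 -0.0011 0.0033 0.005 0.1583 0.65"

```text
time: 3.32
eef_pos: [0.4781, -0.1334, 0.1244]
tcp_rot: [0.634, 0.773, -0.0, -0.0]
contact_force: [0.1, 0.0, -0.1]
opening: 0.824
finger_force: 0.0
```

Run:
```python
from h import *
tgt(-.076,-.011,.115)
p=ctrl.read_camera("wrist");save(p,"wr2")
```

```text
t 3.325 open 0.8239041591723737 F [ 0.07  0.01 -0.06] box xyz [-75.4 -10.3 124.4]
turn [-0.   -0.    0.04] shift [-0.7 -0.6  9.4]
```

View pics/wr2.png

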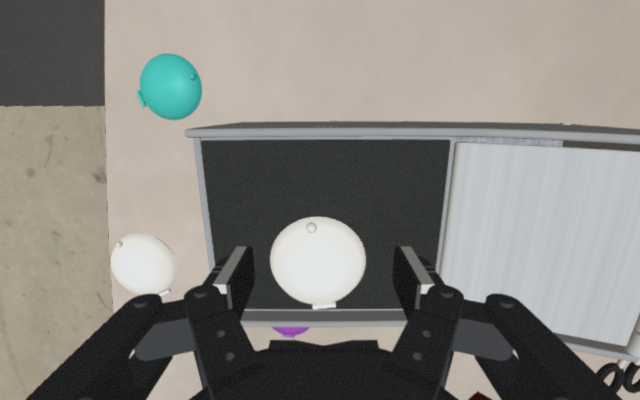

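The pill box at (318,260) sits between the fingers at (253,250) and (395,250), clear on both sides. I'll lower gently.

In the tool's units: 7 mm is 0.0117, 4 mm is 0.0067.

Emit:
send_rows --rows "0 0 0 -0.0017 0 0.0067 0.65; 0 0 0 -0.0017 0 0.0117 0.65; 0 0 0 -0.0017 0 0.0117 0.65"

```text
time: 3.75
eef_pos: [0.4781, -0.1341, 0.1172]
tcp_rot: [0.634, 0.774, -0.0, -0.0]
contact_force: [-0.1, 0.4, 0.5]
opening: 0.826
finger_force: 0.0
```

In the tool's units: 2 mm is 0.0033.

Emit:
send_rows --rows "0 0 0 0 0 0.0033 0.65; 0 0 0 0 0 0.0033 0.65"

```text
time: 4.0
eef_pos: [0.4781, -0.1341, 0.1152]
tcp_rot: [0.634, 0.774, -0.0, -0.0]
contact_force: [0.2, -1.1, -0.1]
opening: 0.827
finger_force: 0.0
```

In the tool's units: 28 mm is 0.0467, 24 mm is 0.04.

Emit:
send_rows --rows "0 0 0 0 0.0067 0 0.65; 0 0 0 0 0.0133 0 0.65; 0 0 0 0 0.02 0 0.65; 0 0 0 0 0.0267 0 0.65; 0 0 0 0 0.0333 0 0.65; 0 0 0 0 0.04 0 0.65; 0 0 0 0 0.0467 0 0.65"

```text
time: 4.88
eef_pos: [0.5044, -0.1285, 0.1147]
tcp_rot: [0.634, 0.774, -0.001, -0.002]
contact_force: [-3.3, -0.5, 2.9]
opening: 0.826
finger_force: 1.6
```

Run:
```python
from h import *
tgt(-.0,-.011,.115)
p=ctrl.read_camera("wrist");save(p,"wr3")
```

```text
t 4.875 open 0.8259544979246263 F [-3.33 -0.54  2.85] box xyz [-48.7 -10.7 114.7]
turn [-0.25 -0.07  0.09] shift [-0.4 48.7 -0.5]
```

View pics/wr3.png

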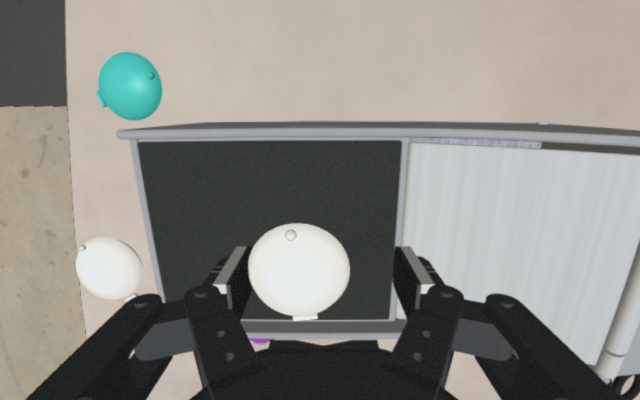

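The pill box at (300,270) touches the rear finger. The front finger's back has met the flap foot at (437,290), and the force is sensible. I'll continue slowly.

In the tool's units: 16 mm is 0.0267, 12 mm is 0.02.

Emit:
send_rows --rows "0 0 0 0 0.0067 0 0.65; 0 0 0 0 0.0133 0 0.65; 0 0 0 0 0.02 0 0.65; 0 0 0 0 0.0267 0 0.65"

```text
time: 5.42
eef_pos: [0.5214, -0.1254, 0.1153]
tcp_rot: [0.634, 0.774, -0.0, -0.0]
contact_force: [-4.2, -1.0, 1.3]
opening: 0.828
finger_force: 1.8
```

Run:
```python
from h import *
tgt(-.0,-.011,.115)
p=ctrl.read_camera("wrist");save(p,"wr4")
```

```text
t 5.425 open 0.8276076834187859 F [-4.21 -1.03  1.29] box xyz [-31.4 -11.  115.3]
turn [-0.03 -0.01  0.07] shift [-0.  31.4  0.2]
```

View pics/wr4.png

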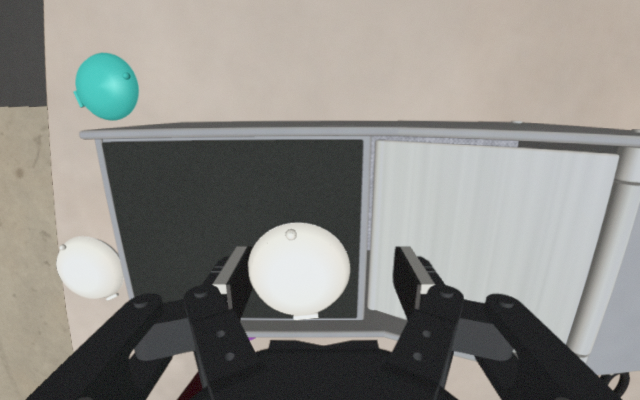

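The flap's edge at (370,200) has swung in and the pill box rides with the rear finger. I'll go on.

In the tool's units: 24 mm is 0.04, 21 mm is 0.035.

Emit:
send_rows --rows "0 0 0 0 0.005 0 0.65; 0 0 0 0 0.01 0 0.65; 0 0 0 0 0.015 0 0.65; 0 0 0 0 0.02 0 0.65; 0 0 0 0 0.025 0 0.65; 0 0 0 0 0.03 0 0.65; 0 0 0 0 0.035 0 0.65; 0 0 0 0 0.04 0 0.65"

```text
time: 6.48
eef_pos: [0.5443, -0.1207, 0.1149]
tcp_rot: [0.634, 0.774, -0.001, -0.001]
contact_force: [-6.7, -1.6, 1.2]
opening: 0.822
finger_force: 2.6
```

In the tool's units: 12 mm is 0.02, 9 mm is 0.015.

Emit:
send_rows --rows "0 0 0 0 0.005 0 0.65; 0 0 0 0 0.01 0 0.65; 0 0 0 0 0.015 0 0.65; 0 0 0 0 0.02 0 0.65; 0 0 0 0 0.02 0 0.65"

```text
time: 7.1
eef_pos: [0.5567, -0.1182, 0.1148]
tcp_rot: [0.634, 0.773, 0.0, -0.0]
contact_force: [-0.4, -0.4, 1.7]
opening: 0.825
finger_force: 2.3
```

Run:
```python
from h import *
tgt(-.0,-.011,.115)
p=ctrl.read_camera("wrist");save(p,"wr5");look(p,["pill_box"])
```

```text
t 7.1 open 0.82524377641844 F [-0.35 -0.36  1.73] box xyz [  4.6 -10.8 114.8]
turn [ 0.01 -0.03  0.04] shift [-0.2 -4.6 -0.2]
pill_box 0.92 [ 0.357 -0.062  0.016]
pill_box 0.77 [ 0.558 -0.11   0.077]
```

View pics/wr5.png

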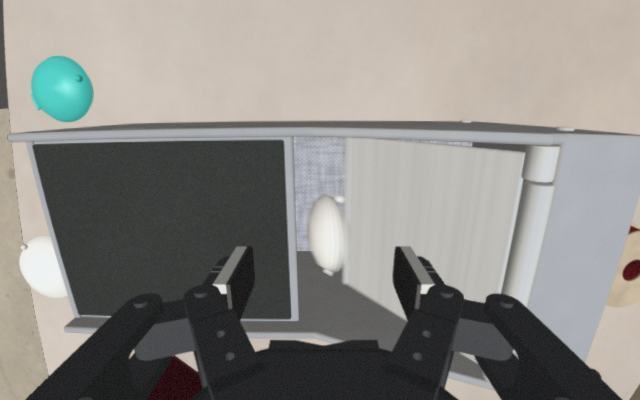

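The pill box has tipped on edge into the gap at (328,235). I'll widen the opening slightly and check that it falls.

In the tool's units: 4 mm is 0.0067, 2 mm is 0.0033.

Emit:
send_rows --rows "0 0 0 0 0.0033 0 0.65; 0 0 0 0 0.0067 0 0.65; 0 0 0 0 0.0067 0 0.65; 0 0 0 0 0.0067 0 0.65"

```text
time: 7.7
eef_pos: [0.5588, -0.1176, 0.1142]
tcp_rot: [0.634, 0.774, -0.001, -0.002]
contact_force: [-6.9, -1.5, -0.2]
opening: 0.822
finger_force: 3.2
```

Run:
```python
from h import *
tgt(-.08,-.011,.115)
p=ctrl.read_camera("wrist");save(p,"wr6");look(p,["pill_box"])
```

```text
t 7.7 open 0.8223173960691768 F [-6.95 -1.55 -0.17] box xyz [  6.9 -10.6 114.2]
turn [-0.28 -0.08  0.08] shift [ -0.2 -86.9  -0.3]
pill_box 0.63 [ 0.357 -0.06   0.019]
```

View pics/wr6.png

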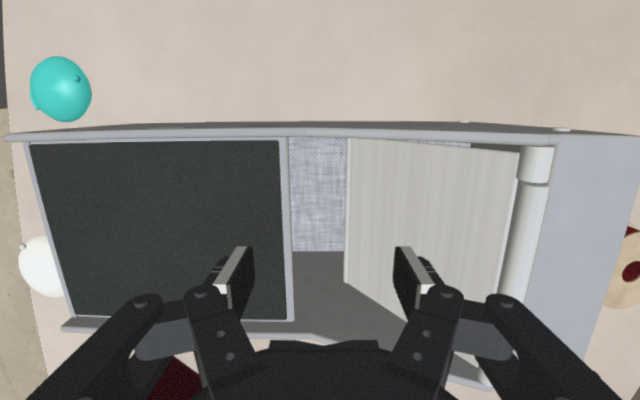

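The pill box has dropped out of sight inside and the gap is empty. I'll draw back and up so the flap closes gently.

Emit:
send_rows --rows "0 0 0 0 -0.0133 -0.005 0.65; 0 0 0 0 -0.03 -0.0117 0.65; 0 0 0 0 -0.0467 -0.02 0.65; 0 0 0 0 -0.0667 -0.0333 0.65; 0 0 0 0 -0.0867 -0.0583 0.65; 0 0 0 0 -0.1 -0.1 0.65; 0 0 0 0 -0.1 -0.1667 0.65; 0 0 0 0 -0.1 -0.2 0.65"

```text
time: 8.8
eef_pos: [0.5015, -0.1298, 0.2376]
tcp_rot: [0.634, 0.773, 0.0, 0.001]
contact_force: [0.8, 0.5, -0.4]
opening: 0.822
finger_force: 0.0
```

Run:
```python
from h import *
tgt(-.08,-.011,.2)
p=ctrl.read_camera("wrist");save(p,"wr7");look(p,["pill_box","drop_flap"])
```

```text
t 8.8 open 0.8220243274493872 F [ 0.84  0.5  -0.39] box xyz [-51.7 -11.4 237.6]
turn [0.13 0.1  0.04] shift [  0.5 -28.4  37.6]
pill_box 0.89 [ 0.353 -0.062  0.018]
pill_box 0.73 [ 0.469 -0.24   0.019]
drop_flap 0.71 [ 0.584 -0.092  0.121]
drop_flap 0.51 [ 0.333 -0.213  0.023]
```

View pics/wr7.png

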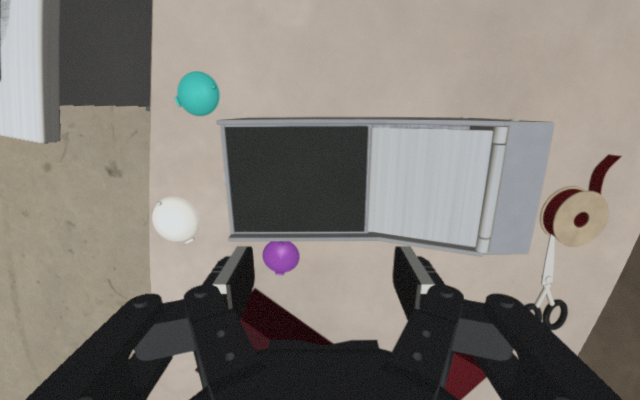

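The flap is shut, with its edge flush at (370,180). The ledge is empty and the bystanders have not moved. I'll hold still briefly, then hand in.

Emit:
send_rows --rows "0 0 0 0 0 0 0.65; 0 0 0 0 0 0 0.65; 0 0 0 0 0 0 0.65; 0 0 0 0 0 0 0.65; 0 0 0 0 0 0 0.65; 0 0 0 0 0 0 0.65"

```text
time: 9.7
eef_pos: [0.5017, -0.1294, 0.2353]
tcp_rot: [0.634, 0.774, 0.0, 0.0]
contact_force: [-0.9, -0.1, 0.5]
opening: 0.821
finger_force: 0.0
```

```bash
python3 -c "
from plant import ctrl
print(ctrl.sign_off())"
```

```text
the job is handed in; nothing more can be done
None
```

I pushed the pill box through the flap into the drop box and drew clear; the last picture shows the flap shut and the ledge empty, and I handed the job in at about 9.7 s (no verdict was returned).

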